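# Set the calibration dock's selector by clicks and load the thermometer

### The arm

A 6-joint arm with a two-finger parallel gripper is mounted at the origin on a cart in front of the work surface, level with it; the furniture and walls round the work are solid. World frame = base frame: x ahead of the robot, y to its left, z up, the work surface at z = 0. Lengths are in m, angles in rad, forces in N, time in s.
With the tool pointing down it reaches from about 0.3 to 0.775 m from the base axis. Payload 14.6 kg.
Tool frame: the origin (TCP) lies between the finger pads; the fingertips stand 14 mm ahead of it and the grasp point (between the pads) lies 5 mm behind it; z points along the fingers, y is the line along which they close (so a half turn about z gives the same grasp; the last joint's range is limited). The gripper opens to 94 mm and grips with 3 to 60 N. Pads are 16 mm wide; open, the fingers measure 119 mm over their backs; the gripper's body (75 mm by 177 mm) begins 78 mm behind the grasp point.
Start: joints at [1.22, 0.3, 1.521, -0, 1.321, -0.067], TCP at [0.154, 0.528, 0.219] pointing down, gripper open.
Joint ranges: [-3.03, 3.03], [-0.79, 2.21], [0.23, 2.52], [-1.04, 4.18], [0, 3.07], [-2.55, 2.55]. Speed limits (rad/s): [2.22, 2.22, 2.57, 3.14, 3.14, 3.14].

### API

Orientations are given as [roll, pitch, yaw] about the fixed x, y, z axes, in that order (R = Rz(yaw) Ry(pitch) Rx(roll)).
In Python, from station import ctrl gives the robot as it stands. The module is installed in compiled form; this text tells all that it offers.
- The arm moves only by the tool move_arm, never from a script. Its argument "targets" is a list of rows, each a list of 7 numbers: the opening, from -1 (shut) to 1 (fully open), then the shift along the tool's x, y, z in units of 50 mm (1.0 is 50 mm), then the turn, a rotation vector about the tool's x, y, z in rad. A call has 1 to 12 rows; each row is the pose to reach, as a shift and turn from the pose commanded when the call began, along the tool's axes at that moment; what a row does not reach only later rows make up. A row lasts 1/10 s, in which the tool goes at most 50 mm and 8.59 degrees, less where a joint would pass 70% of its speed; a pose out of reach is approached as far as the arm can. A call with a gripper value outside its range is refused whole. The fingers move at their own pace and stop on an object; "grip_force" is the grip in N (left out, the last holds). Time passes only in rows, so rows that repeat a pose let the fingers close. It gives the time, the measured TCP pose, the force, the opening and the grip force at its end, in the units of the state.
- ctrl.get_obs(): the state, without advancing time (a new reading comes with each control period).
- ctrl.camera(name): name is "scene" or "top" or "wrist"; returns (picture, depth): 400x640x3 uint8, red, green, blue; 400x640 float32, m along the optical axis (not along the pixel's ray), 0 where there is no reading.
- ctrl.camera_params(name): a dict with "intrinsics" (3x3 intrinsics, pixels), "k1" (the pictures are not rectified: a ray, as slopes to the right and down, at radius r is drawn at 1 + k1 r^2 times it, then the intrinsics apply), "rvec" (rotation vector, rad) and "tvec" (3), from world to camera coordinates, as OpenCV has them; the wrist camera has in their place "T_tool_cam" (4x4, takes a point from camera to tool coordinates, whose origin is the TCP and whose axes are the flange's). Camera axes: x right, y down, z forward; pixel columns grow to the right and rows downward; lengths in m; the calibration is good to about 2 mm. A picture is of the moment at which its call begins: read the wrist's pose just before it. camera_params takes no time and is no camera call.
- ctrl.hand_in(): hands the job in; it is judged then, once.
Trained networks look in the newest picture that a camera, given by its name, has taken for a name from the list of things; names that differ only in an ending like _2 or _b are one class to them, and where a whole thing is asked for, a point or a joint stands for the part that bears it (a point fixed in the world has none). Each returns a list of dicts, best first, with "score" (0 to 1); they miss things now and then, are a little off and sometimes report something else, mostly with a low value. They report only what shows in the picture. A call takes as long as a camera call.
- ctrl.cut_out(camera, target): "region" (400x640 bool, what is visible of it) and "point" ([column, row] in pixels, amid what is visible of it).
- ctrl.tip_of(camera, target): "point" ([column, row] in pixels: a listed point, or the origin of a listed thing).
The state is a dict: "time_s": time; "qpos": joint angles; "joint_vel": joint speeds; "tau": joint torques, N m; "ee_pos": TCP position; "eef_rot": TCP orientation; "force": force on the tool from outside, world axes, zero at the start; "moment": the same for the moment, N m; "grip_width": finger opening in m; "grip_force": force on a finger pad.
Only numpy, scipy, OpenCV 4.12 (cv2) and the standard library are available. Lean on these libraries where they do the work, as an engineer would, in place of code of your own. Each camera call takes 0.05 s, during which the arm holds its last target. There are 200 camera calls.

### The job

Get the calibration dock ready for the yellow tip thermometer: turn the dock's black selector fully back anticlockwise to its end stop, then forward clockwise exactly three clicks from the stop. Load the thermometer lengthways, flat on its back with the display up, into the sloped lane of the dock so that it lies down against the lane's stop, let go of everything, and leave the pliers, the blue tape roll and the tip cleaner where they are.

Things in the scene. Friction and masses are not known exactly. Their poses are not given: they have to be found in the camera images.
- dock: Grey wedge-shaped calibration dock, 220 (x) x 320 (y) mm, fixed. Origin at the centre of its underside; x to the back, z up; yaw within 0.3 rad. Its top face rises from 35 mm at the front (near the robot) to 108 mm at the back, 0.32 rad from level. Lane on its left half, selector on its right half.
- dial: Fixed black bezel, 92 mm across, on the sloped face. Origin on the selector's axis, on the face plate; z square out of the face, x up the slope, y left. Ten white dots mark the selector positions: the pointer stands at 135 degrees from x towards y (half past seven) at the anticlockwise end stop, position 0; each click clockwise takes 30 degrees off; position 9 at -135 is the clockwise end stop.
- selector: Black bar knob turning about the dial's z; same origin as the dial; x along the bar to its pointer end (white line), z out of the face. Skirt disc 62 mm across, 5 to 13 mm up; grip bar 62 x 14 mm, 13 to 47 mm up. Sprung clicks every 30 degrees, about 0.2 N m to pass one; let go, it springs to the nearest. Hard stop 0.03 rad past each end. Starts 4 to 6 clicks from the anticlockwise stop.
- pointer (a point): The white pointer mark on top of the selector's bar, 26 mm from the axis and 47 mm above the dial's origin.
- lane: Fixed sloped lane with slippery white floor. Origin on the floor at the middle of the lower stop's face; x up the slope, y left, z square out of the floor. Floor 205 mm long, 71 mm wide between aluminium rails 6 mm thick, 10 mm high, flared to 88 mm in the upper 55 mm. Black stop block 18 mm high, 10 mm thick. A thermometer laid on the floor slides down by itself.
- thermometer: Yellow hand-held tip thermometer with a dark display, 118 (x) x 66 (y) mm, its case 26 mm high (30 mm with keys), 0.15 to 0.3 kg, lying on its back on the bench to the left of the dock. Origin at the centre of its underside, x lengthways, z up. Grip it across its 66 mm width; either end may go down the lane.
- pliers: Pliers with black handles, 167 x 58 x 13 mm, lying on the bench right of the dock; origin at the centre of the underside. Bystander.
- tape: Blue tape roll, 90 mm across, 12 mm high, lying on the bench to the left; origin at the centre of the underside. Bystander.
- cleaner: Black round tip cleaner pot with yellow shavings, 68 mm across, 41 mm high, on the bench behind the thermometer; origin at the centre of the underside. Bystander.

How it is judged:
On the way:
1. the selector is turned anticlockwise to its end stop (x of pointer in the frame of dial below -0.0152 m and y of pointer in the frame of dial above 0 m), for 0.1 s.
At the end, for the whole second after the job is handed in: The selector rests three clicks clockwise of its anticlockwise end stop (within 10 degrees); the thermometer lies at rest on its back on the lane floor (within 4 mm), lengthways (within 0.1 rad), between the rails (within 6 mm of the middle), its lower end within 6 mm of the stop (x of pointer in the frame of dial between 0.0148 and 0.0214 m and y of pointer in the frame of dial above 0 m and x of thermometer in the frame of lane between 0.055 and 0.065 m and y of thermometer in the frame of lane between -0.006 and 0.006 m and z of thermometer in the frame of lane between -0.004 and 0.004 m and angle between the x axis of thermometer and the x axis of lane, either way round below 0.1 rad and angle between thermometer's own z axis and vertical below 0.5 rad and linear speed of thermometer below 0.02 m/s); the robot touches nothing.
It fails at once if the pliers is moved by more than 30 mm (distance of pliers from where it was at the start of the episode above 0.03 m).
It fails at once if the tape roll is moved by more than 30 mm (distance of tape from where it was at the start of the episode above 0.03 m).
It fails at once if the tip cleaner is moved by more than 30 mm (distance of cleaner from where it was at the start of the episode above 0.03 m).
It also fails if it takes over 67 s, if anything falls off the work surface, if the arm or the gripper's body presses on something with over 40 N, if the wrist force passes 120 N, or if a joint passes its speed limit or range.

## Working session

There is one attempt and no reset: what is moved stays moved. The work goes in short steps, Python scripts to look and compute and a tool call to move; the robot and the scene stay as the last step left them, time stands still between calls to the robot, and variables do not carry over. Pictures are saved under pics/ and viewed, at most 10 in all, crops included, and the job is handed in when it is done.

Besides the shell and the picture viewer there is one more tool, called after "Call:" by a JSON object that holds its "method" and its "body". move_arm: Moves the arm, as the interface text tells. Its arguments: {"type":"object","properties":{"targets":{"type":"array"},"grip_force":{"type":"number"}},"required":["targets"]}

```bash
mkdir -p pics; cat > h.py <<'E'
import numpy as np, cv2
from scipy.spatial.transform import Rotation as R
from station import ctrl
def T_wc(name, obs=None):
    p=ctrl.camera_params(name); T=np.eye(4)
    if name=='wrist':
        o=obs or ctrl.get_obs(); W=np.eye(4); W[:3,:3]=R.from_euler('xyz',o['eef_rot']).as_matrix(); W[:3,3]=o['ee_pos']
        return W@np.array(p['T_tool_cam'])
    T[:3,:3]=cv2.Rodrigues(np.array(p['rvec'],float))[0]; T[:3,3]=np.ravel(p['tvec']); return np.linalg.inv(T)
def rays(name,px):
    p=ctrl.camera_params(name); K=np.array(p['intrinsics'],float)
    return cv2.undistortPoints(np.array(px,float).reshape(-1,1,2),K,np.array([p['k1'],0,0,0],float)).reshape(-1,2)
def pts(name,px,d,T=None):
    T=T_wc(name) if T is None else T; r=rays(name,px); d=np.ravel(d)
    return (np.c_[r*d[:,None],d])@T[:3,:3].T+T[:3,3]
def cloud(name,region,depth,T=None):
    v,u=np.nonzero(region&(depth>0)); return pts(name,np.c_[u,v],depth[v,u],T)
def onplane(name,px,P0,n,T=None):
    T=T_wc(name) if T is None else T; r=rays(name,px); d=np.c_[r,np.ones(len(r))]@T[:3,:3].T; o=T[:3,3]
    return o+d*(((P0-o)@n)/(d@n))[:,None]
def save(im,f): cv2.imwrite('pics/'+f,im[:,:,::-1])
E
python3 - <<'E'
from h import *
print(ctrl.get_obs())
for c in ['top','scene']:
    im,d=ctrl.camera(c); save(im,c+'0.png'); np.savez(c+'0.npz',im=im,d=d)
    for t in ['dock','dial','selector','lane','thermometer','pliers','tape','cleaner']:
        r=ctrl.cut_out(c,t)
        if r:
            P=cloud(c,r[0]['region'],d); print(c,t,round(r[0]['score'],2),np.round(r[0]['point']),r[0]['region'].sum(),np.round(np.median(P,0),3),np.round(P.min(0),3),np.round(P.max(0),3))
            np.save(f'{c}_{t}.npy',r[0]['region'])
    for t in ['pointer','selector','lane','thermometer','dock']:
        r=ctrl.tip_of(c,t)
        if r: print(c,'tip',t,r[0]['score'],np.round(r[0]['point'],1))
print(ctrl.get_obs()['time_s'])
E
```

```text
{'time_s': 0.0, 'qpos': array([ 1.22037392e+00,  3.00465504e-01,  1.52160328e+00,  2.19474103e-05,
        1.32068970e+00, -6.65762589e-02]), 'joint_vel': array([ 0.00054467, -0.00045005,  0.00052264, -0.00074982,  0.00035584,
       -0.00038468]), 'tau': array([ 1.56053084e-03, -5.31818104e+01, -3.52732229e+01,  7.08701368e-02,
        2.45766516e-02, -1.33669610e-04]), 'ee_pos': array([0.15392546, 0.52775821, 0.21888   ]), 'eef_rot': array([-3.14043082e+00, -9.87703737e-05,  2.85774100e+00]), 'force': array([-0.41829599,  0.45155781, -0.1954352 ]), 'moment': array([ 0.00201735, -0.00957533,  0.008867  ]), 'grip_force': 0.0, 'grip_width': 0.0940719075627496}
top dock 0.89 [365. 197.] 5703 [ 0.573 -0.108  0.078] [ 0.427 -0.311 -0.007] [0.752 0.075 0.135]
top dial 0.79 [385. 199.] 501 [ 0.56  -0.185  0.09 ] [ 0.52  -0.234  0.059] [ 0.604 -0.142  0.135]
top selector 0.81 [387. 199.] 197 [ 0.556 -0.184  0.096] [ 0.526 -0.214  0.08 ] [ 0.584 -0.162  0.135]
top lane 0.71 [344. 187.] 1371 [ 0.597 -0.036  0.081] [ 0.482 -0.108  0.041] [0.699 0.027 0.126]
top thermometer 0.88 [255. 219.] 513
[... 817 characters left out ...]
585 -0.156  0.137]
scene lane 0.67 [313. 173.] 963 [ 0.594 -0.036  0.08 ] [ 0.484 -0.101  0.043] [0.702 0.031 0.126]
scene thermometer 0.62 [297. 254.] 593 [0.486 0.304 0.026] [ 0.423  0.254 -0.004] [0.555 0.349 0.037]
scene pliers 0.6 [378. 142.] 60 [ 0.441 -0.438  0.011] [ 0.378 -0.501  0.001] [ 0.458 -0.365  0.02 ]
scene tape 0.88 [257. 316.] 320 [0.453 0.559 0.01 ] [ 0.404  0.513 -0.005] [0.498 0.6   0.018]
scene cleaner 0.66 [258. 240.] 309 [0.648 0.314 0.031] [ 0.617  0.269 -0.004] [0.689 0.341 0.045]
scene tip pointer 0.59 [336.2 144.3]
scene tip selector 0.47 [334.6 154.7]
scene tip lane 0.96 [328.9 189.5]
scene tip thermometer 0.86 [296.  258.2]
scene tip dock 0.82 [322.8 179.3]
1.4
```

View pics/top0.png

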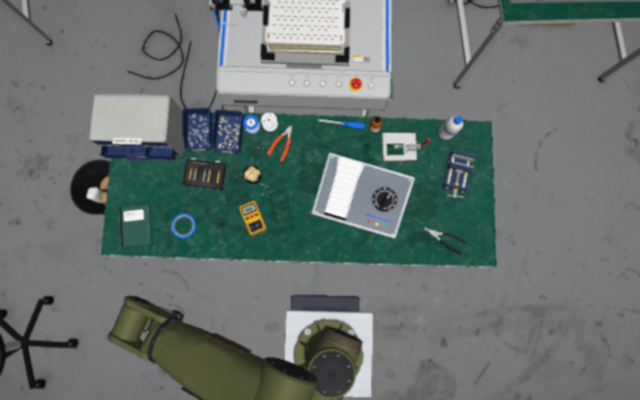

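View pics/scene0.png

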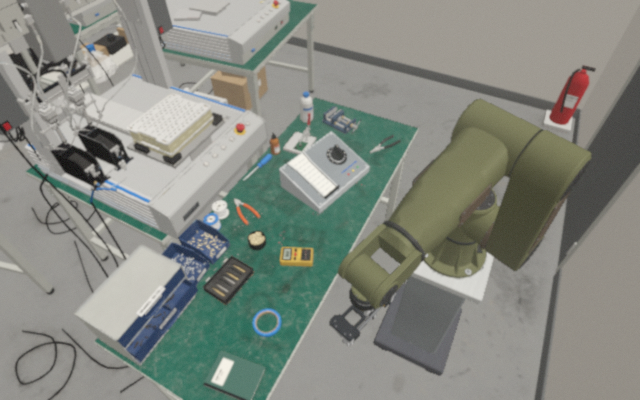

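```bash
cat >> h.py <<'E'
def euler_tool(phi,tilt,yawd):
    # tool x at angle phi in dock plane, tool z into face
    D=R.from_euler('z',yawd)*R.from_euler('y',-tilt)
    return D*R.from_euler('z',phi)*R.from_euler('x',np.pi)
def delta(p,rot,obs=None):
    o=obs or ctrl.get_obs(); C=R.from_euler('xyz',o['eef_rot'])
    print('shift(50mm)',np.round(C.inv().apply(np.array(p)-o['ee_pos'])/.05,3),'rotvec',np.round((C.inv()*rot).as_rotvec(),4),
      'rows>=',int(np.ceil(max(np.linalg.norm(np.array(p)-o['ee_pos'])/.05,np.degrees((C.inv()*rot).magnitude())/8.59))))
E
python3 - <<'E'
from h import *
d=np.load('top0.npz')['d']
print(np.round(ctrl.camera_params('wrist')['T_tool_cam'],3), ctrl.camera_params('wrist')['intrinsics'])
for c in ['top','scene']:
    d=np.load(c+'0.npz')['d']
    P=cloud(c,np.load(c+'_thermometer.npy'),d); P=P[P[:,2]>.015]
    print('therm',cv2.minAreaRect((P[:,:2]*1000).astype(np.float32)))
    P=cloud(c,np.load(c+'_dock.npy'),d)
    A=np.c_[P[:,:2],np.ones(len(P))]; m=np.ones(len(P),bool)
    for _ in range(8):
        x=np.linalg.lstsq(A[m],P[m,2],rcond=None)[0]; m=abs(P[:,2]-A@x)<.006
    print('plane',x,'tilt',np.arctan(np.hypot(*x[:2])),'yaw',np.arctan2(x[1],x[0]),m.sum())
# view pose: keep camera above thermometer
Tc=np.array(ctrl.camera_params('wrist')['T_tool_cam'])
rot=R.from_euler('xyz',[np.pi,0,0.45])   # tool x along thermometer
p=np.array([.49,.298,.22])-rot.as_matrix()@np.array([Tc[0,3],Tc[1,3],0]); print(p); delta(p,rot)
E
```

```text
[[-0.001 -0.97  -0.241  0.068]
 [ 1.    -0.001  0.001 -0.   ]
 [-0.001 -0.241  0.97  -0.166]
 [ 0.     0.     0.     1.   ]] [[354.39671717   0.         319.58313764]
 [  0.         354.39671717 200.2443875 ]
 [  0.           0.           1.        ]]
therm ((486.52880859375, 295.68365478515625), (115.32710266113281, 63.38971710205078), 25.170475006103516)
plane [ 0.31880348 -0.07936735 -0.11491301] tilt 0.3174252957369143 yaw -0.24399380560182626 4357
therm ((486.8742370605469, 298.011962890625), (116.82503509521484, 69.46955871582031), 21.2900447845459)
plane [ 0.32302889 -0.08466199 -0.118424  ] tilt 0.32229563633277686 yaw -0.25632283778017456 2757
[0.42844323 0.26806027 0.22      ]
shift(50mm) [-6.725 -3.454 -0.011] rotvec [-0.     -0.      2.4078] rows>= 17
```

```bash
python3 - <<'E'
from h import *
delta([.49,.298,.20],R.from_euler('xyz',[np.pi,0,0.41]))
E
```

```text
shift(50mm) [-7.739 -2.535  0.389] rotvec [-0.     -0.      2.4478] rows>= 17
```

Call:
{"method": "move_arm", "body": {"targets": [[1,-7.74,-2.53,0.39,0,0,1.8],[1,-7.74,-2.53,0.39,0,0,1.8],[1,-7.74,-2.53,0.39,0,0,1.8],[1,-7.74,-2.53,0.39,0,0,1.8],[1,-7.74,-2.53,0.39,0,0,1.8],[1,-7.74,-2.53,0.39,0,0,1.8],[1,-7.74,-2.53,0.39,0,0,1.8],[1,-7.74,-2.53,0.39,0,0,1.8],[1,-7.74,-2.53,0.39,0,0,1.8],[1,-7.74,-2.53,0.39,0,0,1.8],[1,-7.74,-2.53,0.39,0,0,1.8],[1,-7.74,-2.53,0.39,0,0,1.8]]}}

```text
time_s: 2.6
ee_pos: [0.4902, 0.298, 0.1999]
eef_rot: [-3.142, 0.0, 1.051]
force: [0.2, 1.4, -0.2]
grip_width: 0.0942
grip_force: 0.0
```

Call:
{"method": "move_arm", "body": {"targets": [[1,0,0,0,0,0,0.15],[1,0,0,0,0,0,0.3],[1,0,0,0,0,0,0.44],[1,0,0,0,0,0,0.58],[1,0,0,0,0,0,0.65],[1,0,0,0,0,0,0.65],[1,0,0,0,0,0,0.65]]}}

```text
time_s: 3.3
ee_pos: [0.4901, 0.2982, 0.1999]
eef_rot: [3.142, 0.0, 0.41]
force: [-0.1, 0.9, -0.1]
grip_width: 0.0942
grip_force: 0.0
```

```bash
cat > th.py <<'E'
from h import *
import sys
o=ctrl.get_obs(); print(o['time_s'],o['qpos'].round(3),o['ee_pos'].round(4),o['eef_rot'].round(3))
T=T_wc('wrist',o); im,d=ctrl.camera('wrist'); save(im,sys.argv[1])
r=ctrl.cut_out('wrist','thermometer'); print([(q['score'],q['region'].sum()) for q in r])
P=cloud('wrist',r[0]['region'],d,T); print(np.percentile(P[:,2],[1,10,50,90,99]).round(3))
P=P[(P[:,2]>.02)&(P[:,2]<.04)]
(c,s,a)=cv2.minAreaRect((P[:,:2]*1000).astype(np.float32)); print(c,s,a)
E
python3 th.py w1.png
```

```text
3.3 [ 0.483  0.368  1.476 -0.     1.297  1.643] [0.4901 0.2982 0.1999] [3.142 0.    0.41 ]
[]Traceback (most recent call last):
  File "th.py", line 6, in <module>
    P=cloud('wrist',r[0]['region'],d,T); print(np.percentile(P[:,2],[1,10,50,90,99]).round(3))
                    ~^^^
IndexError: list index out of range
```

View pics/w1.png

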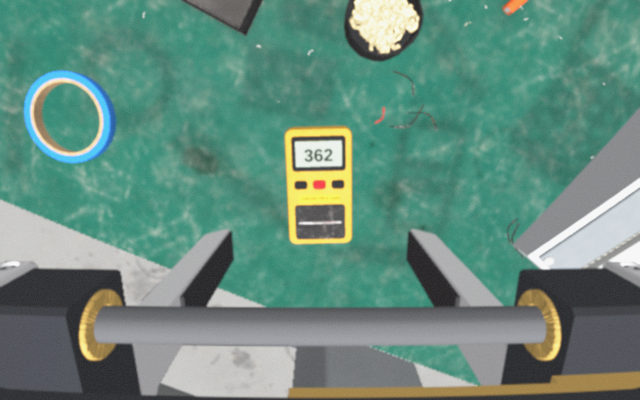

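The wrist picture shows the thermometer at (285–352, 127–244), nearly aligned with the tool; the net missed it, so I segment it by height.

```bash
python3 - <<'E'
from h import *
o=ctrl.get_obs(); T=T_wc('wrist',o); im,d=ctrl.camera('wrist')
reg=np.zeros(d.shape,bool); reg[115:255,270:365]=True
hsv=cv2.cvtColor(im,cv2.COLOR_RGB2HSV)
P=cloud('wrist',reg,d,T); print('bench',np.median(P[P[:,2]<.012,2])); P=P[(P[:,2]>.018)&(P[:,2]<.04)]
print(len(P),np.percentile(P[:,2],[5,50,95]).round(4))
c,s,a=cv2.minAreaRect((P[:,:2]*1000).astype(np.float32)); print(c,s,a)
yaw=np.radians(a if s[0]>s[1] else a-90); yaw=(yaw+np.pi/2)%np.pi-np.pi/2; print('yaw',yaw)
rot=R.from_euler('xyz',[np.pi,0,yaw]); p=[c[0]/1000,c[1]/1000,.026]
delta(p,rot)
E
```

```text
bench 0.0010025219479462832
7481 [0.0253 0.0278 0.0301]
(489.01129150390625, 297.71441650390625) (116.55503845214844, 64.20063018798828) 24.898706436157227
yaw 0.4345644067984469
shift(50mm) [-0.024  0.     3.479] rotvec [-0.     -0.     -0.0253] rows>= 4
```

Call:
{"method": "move_arm", "body": {"targets": [[1,-0.02,0,0.9,0,0,-0.025],[1,-0.02,0,1.8,0,0,-0.025],[1,-0.02,0,2.6,0,0,-0.025],[1,-0.02,0,3.2,0,0,-0.025],[1,-0.02,0,3.46,0,0,-0.025],[1,-0.02,0,3.46,0,0,-0.025],[-1,-0.02,0,3.46,0,0,-0.025],[-1,-0.02,0,3.46,0,0,-0.025],[-1,-0.02,0,3.46,0,0,-0.025],[-1,-0.02,0,3.46,0,0,-0.025],[-1,-0.02,0,3.46,0,0,-0.025]], "grip_force": 25}}

```text
time_s: 4.55
ee_pos: [0.4896, 0.298, 0.0279]
eef_rot: [-3.141, -0.001, 0.433]
force: [-1.9, 0.1, 6.8]
grip_width: 0.0659
grip_force: 25.0
```

Call:
{"method": "move_arm", "body": {"targets": [[-1,0,0,0,0,0,0],[-1,0,0,-0.5,0,0,0],[-1,0,0,-1.5,0,0,0],[-1,0,0,-2.5,0,0,0],[-1,0,0,-3.5,0,0,0],[-1,0,0,-4.0,0,0,0],[-1,0,0,-4.0,0,0,0]]}}

```text
time_s: 5.25
ee_pos: [0.4901, 0.2983, 0.2306]
eef_rot: [-3.141, -0.006, 0.433]
force: [0.5, 1.0, -2.6]
grip_width: 0.0658
grip_force: 25.0
```

```bash
cat >> h.py <<'E'
YD=-0.25; TL=0.32
def frame(yd=YD): return (R.from_euler('z',yd)*R.from_euler('y',-TL)).as_matrix()
E
python3 - <<'E'
from h import *
n=frame()[:,2]
# plane of dock face from fits
for c,px,pl in [('top',[332.2,213.1],(.3188,-.0794,-.1149)),('scene',[328.9,189.5],(.323,-.0847,-.1184))]:
    N=np.array([-pl[0],-pl[1],1]); print(c,onplane(c,[px],np.array([0,0,pl[2]]),N))
for c in ['top','scene']:
    d=np.load(c+'0.npz')['d']; P=cloud(c,np.load(c+'_lane.npy'),d)@frame()
    print(c,np.median(P,0), np.percentile(P,[2,98],axis=0))
L=np.array([.49,0,.042])
rot=euler_tool(0,TL,YD); p=L+.2*n; print(p); delta(p,rot)
E
```

```text
top [[ 5.08961669e-01 -2.93340900e-04  4.73802715e-02]]
scene [[ 0.51361241 -0.02040876  0.04922543]]
top [ 0.58278403  0.11216463 -0.1081826 ] [[ 0.47793263  0.07175092 -0.11576629]
 [ 0.68306085  0.15264747 -0.0905434 ]]
scene [ 0.58038907  0.11218632 -0.10806588] [[ 0.47395094  0.07165175 -0.11554374]
 [ 0.68190993  0.15600324 -0.09047442]]
[0.42904251 0.015565   0.23184708]
shift(50mm) [-3.48   4.621 -0.047] rotvec [-0.1116  0.3015  0.6764] rows>= 6
```

Call:
{"method": "move_arm", "body": {"targets": [[-1,-0.4,0.6,-0.02,-0.014,0.04,0.09],[-1,-1.0,1.3,-0.03,-0.03,0.08,0.18],[-1,-1.5,2.0,-0.04,-0.045,0.12,0.27],[-1,-2.0,2.7,-0.04,-0.06,0.16,0.37],[-1,-2.5,3.3,-0.04,-0.075,0.2,0.46],[-1,-3.0,3.9,-0.04,-0.09,0.25,0.56],[-1,-3.3,4.4,-0.04,-0.1,0.28,0.63],[-1,-3.48,4.62,-0.04,-0.11,0.3,0.676],[-1,-3.48,4.62,-0.04,-0.11,0.3,0.676],[-1,-3.48,4.62,-0.04,-0.11,0.3,0.676]]}}

```text
time_s: 6.25
ee_pos: [0.4281, 0.0156, 0.2283]
eef_rot: [3.138, -0.312, -0.247]
force: [1.0, -0.9, -3.0]
grip_width: 0.0653
grip_force: 25.0
```

```bash
python3 - <<'E'
from h import *
o=ctrl.get_obs(); print(o['time_s'],o['qpos'].round(3),o['ee_pos'].round(4),o['eef_rot'].round(3),o['grip_width'],euler_tool(0,TL,YD).as_euler('xyz'))
T=T_wc('wrist',o); im,d=ctrl.camera('wrist'); save(im,'w2.png'); np.savez('w2.npz',im=im,d=d,T=T)
for t in ['dial','selector','lane']:
    r=ctrl.cut_out('wrist',t); print(t,[(q['score'],np.round(q['point']),q['region'].sum()) for q in r[:2]])
for t in ['pointer','selector','lane']:
    print(t,[(q['score'],np.round(q['point'],1)) for q in ctrl.tip_of('wrist',t)[:2]])
E
```

```text
6.25 [-2.000e-03 -1.540e-01  2.016e+00 -9.400e-02  9.790e-01  1.857e+00] [0.4281 0.0156 0.2283] [ 3.138 -0.312 -0.247] 0.06532008906180965 [ 3.14159265 -0.32       -0.25      ]
dial [(0.69, array([485.,  51.]), np.int64(7312))]
selector [(0.91, array([494.,  51.]), np.int64(3803)), (0.64, array([628., 131.]), np.int64(370))]
lane []
pointer [(0.92, array([520.2,  18.6]))]
selector [(0.92, array([487. ,  54.4])), (0.56, array([485.3,  53.5]))]
lane []
```

View pics/w2.png

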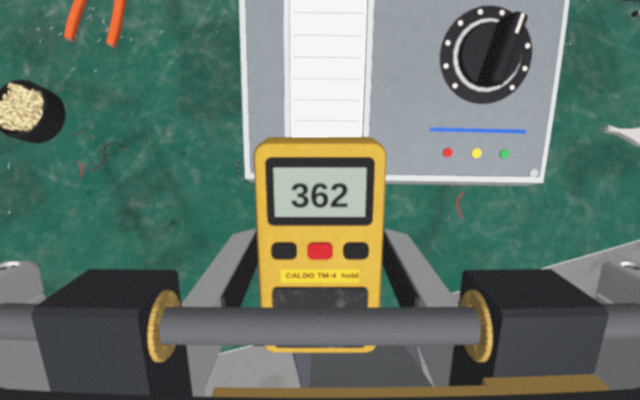

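```bash
python3 - <<'E'
from h import *
z=np.load('w2.npz'); im,d,T=z['im'],z['d'],z['T']
# face plane: grey patch between lane and dial
reg=np.zeros(d.shape,bool); reg[5:120,378:432]=True; reg[110:125,432:540]=True
P=cloud('wrist',reg,d,T); c=P.mean(0); n=np.linalg.svd(P-c)[2][2]; n*=np.sign(n[2])
print('n',n,'tilt',np.arccos(n[2]),'yaw',np.arctan2(-n[1],-n[0]),'rms',((P-c)@n).std())
reg[:]=0; reg[5:130,300:360]=True; F=cloud('wrist',reg,d,T); print('floor above face',np.median((F-c)@n), ((F-c)@n).std(), 'floor std')
# row profiles of height across lane, and of grey intensity
g=cv2.cvtColor(im,cv2.COLOR_RGB2GRAY)
for v in [20,70,120]:
    u=np.arange(274,386,2); Q=pts('wrist',np.c_[u,np.full(len(u),v)],d[v,u],T)
    print(v,list(zip(u.tolist(),((Q-c)@n*1000).round(0).astype(int).tolist(),g[v,u].tolist())))
E
```

```text
n [-0.30547453  0.08098976  0.94874969] tilt 0.3215405412611847 yaw -0.2591650557035186 rms 0.0007815392276907013
floor above face 0.0020710392772547727 0.0008002684767893641 floor std
20 [(274, 0, 157), (276, -1, 161), (278, 2, 160), (280, 0, 161), (282, 1, 159), (284, 13, 221), (286, 13, 233), (288, 12, 223), (290, 2, 236), (292, 2, 246), (294, 2, 246), (296, 2, 246), (298, 3, 246), (300, 0, 246), (302, 2, 246), (304, 1, 246), (306, 3, 246), (308, 2, 246), (310, 3, 246), (312, 2, 246), (314, 3, 246), (316, 2, 246), (318, 1, 246), (320, 4, 246), (322, 1, 246), (324, 0, 246), (326, 2, 246), (328, 3, 246), (330, 2, 246), (332, 1, 246), (334, 2, 246), (336, 2, 246), (338, 2, 246), (340, 4, 246), (342, 2, 246), (344, 2, 246), (346, 3, 246), (348, 2, 246), (350, 1, 246), (352, 1, 246), (354, 2, 246), (356, 1, 246), (358, 3, 246), (360, 1, 246), (362, 2, 246), (364, 1, 246), (366, 10, 202), (368, 11, 223), (370, 12, 233), (372, 13, 224), (374, 0, 168), (376, 1, 159), (378, 0, 158), (380, 0, 154), (382, 1, 157), (384, 0, 155)]
70 [(274, 0, 160), (276, 0, 162), (278, 0, 164), (280, 0, 163),
[... 942 characters left out ...]
246), (294, 4, 239), (296, 3, 232), (298, 2, 234), (300, 2, 232), (302, 2, 233), (304, 2, 234), (306, 2, 233), (308, 2, 231), (310, 2, 230), (312, 2, 230), (314, 4, 235), (316, 1, 234), (318, 4, 235), (320, 2, 234), (322, 3, 234), (324, 3, 234), (326, 2, 235), (328, 2, 232), (330, 3, 231), (332, 2, 231), (334, 2, 235), (336, 1, 235), (338, 2, 234), (340, 2, 234), (342, 2, 234), (344, 4, 235), (346, 3, 234), (348, 3, 235), (350, 3, 233), (352, 2, 236), (354, 2, 238), (356, 2, 238), (358, 3, 240), (360, 2, 246), (362, 5, 213), (364, 12, 213), (366, 11, 231), (368, 11, 218), (370, 1, 165), (372, 0, 163), (374, 0, 166), (376, 0, 166), (378, -1, 161), (380, 0, 162), (382, 0, 162), (384, -1, 159)]
```

```bash
python3 - <<'E'
from h import *
z=np.load('w2.npz'); im=z['im']
cv2.imwrite('pics/c2.png',cv2.resize(im[0:150,230:420,::-1],None,fx=4,fy=4,interpolation=cv2.INTER_CUBIC))
E
```

```text
(no output)
```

View pics/c2.png

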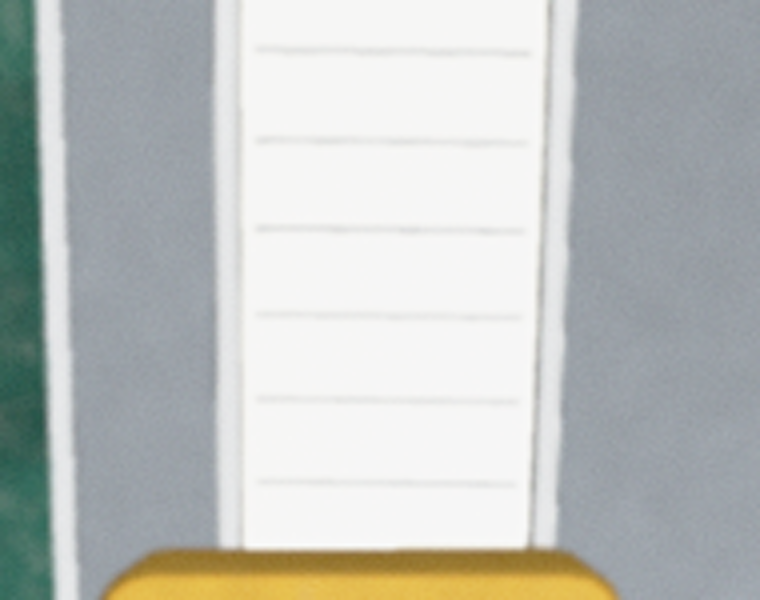

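```bash
python3 - <<'E'
from h import *
z=np.load('w2.npz'); im,d,T=z['im'],z['d'],z['T']
n=np.array([-.3055,.081,.9487]); n/=np.linalg.norm(n)
reg=np.zeros(d.shape,bool); reg[5:120,378:432]=True
c=cloud('wrist',reg,d,T).mean(0)
g=cv2.GaussianBlur(cv2.cvtColor(im,cv2.COLOR_RGB2GRAY).astype(float),(1,5),0)
L=[];Rr=[]
for v in range(4,128,2):
    def cross(us):
        gg=g[v,us]; i=np.nonzero(gg>195)[0][0]; return us[i-1]+(195-gg[i-1])/(gg[i]-gg[i-1])*(us[i]-us[i-1])
    L.append([cross(np.arange(276,292)),v]); Rr.append([cross(np.arange(382,362,-1)),v])
A=onplane('wrist',L,c+.012*n,n,T); B=onplane('wrist',Rr,c+.012*n,n,T)
D0=frame(-.2592)
for nm,X in (('L',A),('R',B)):
    X=X@D0; k=np.polyfit(X[:,0],X[:,1],1); print(nm,k,'at .58:',np.polyval(k,.58),'rms',(X[:,1]-np.polyval(k,X[:,0])).std(),X[:,0].min(),X[:,0].max())
S=onplane('wrist',[[487,54.4]],c,n,T)[0]; Pt=onplane('wrist',[[520.2,18.6]],c+.047*n,n,T)[0]
print('sel',S,'ptr',Pt); v=(Pt-S)@D0; print('ptr in dial',v,np.degrees(np.arctan2(v[1],v[0])))
# bezel fit: dark pixels region circle
r=ctrl.cut_out('wrist','dial')
print('c@D0',c@D0,'S@D0',S@D0)
for cam in ['top','scene']:
    dd=np.load(cam+'0.npz')['d']; P=cloud(cam,np.load(cam+'_lane.npy'),dd)@D0
    print(cam,np.percentile(P,[1,50,99],axis=0).round(4).tolist())
E
```

```text
L [-0.0020703   0.16118082] at .58: 0.15998003991245002 rms 0.00016734488013307405 0.517411854803349 0.6273279281719585
R [-0.0009387   0.07807836] at .58: 0.07753391636981305 rms 0.00018518465652228884 0.5183372348411092 0.6283151715897991
sel [ 0.56448165 -0.18843326  0.07992803] ptr [ 0.56945511 -0.19449944  0.13158708]
ptr in dial [ 0.02228937 -0.00458881  0.04703529] -11.63319016484257
c@D0 [ 0.5793399   0.04335199 -0.11097206] S@D0 [ 0.58891463 -0.03745791 -0.11095754]
top [[0.4751, 0.0752, -0.1161], [0.5819, 0.1175, -0.1079], [0.6839, 0.1597, -0.0885]]
scene [[0.4723, 0.0761, -0.1162], [0.5794, 0.1177, -0.1077], [0.6831, 0.1633, -0.088]]
```

```bash
python3 - <<'E'
from h import *
D0=frame(-.2592)
rot=euler_tool(0,.3205,-.2607)
for h in (.06,):
    p=D0@np.array([.563,.1188,-.109+.028+h]); print(p); delta(p,rot)
E
```

```text
[ 0.55340198 -0.02383727  0.15716703]
shift(50mm) [2.051 0.14  2.172] rotvec [-0.0006  0.0073  0.0125] rows>= 3
```

Call:
{"method": "move_arm", "body": {"targets": [[-1,0.8,0.14,0.3,0,0.007,0.0125],[-1,1.5,0.14,0.9,0,0.007,0.0125],[-1,2.05,0.14,1.6,0,0.007,0.0125],[-1,2.05,0.14,2.17,0,0.007,0.0125],[-1,2.05,0.14,2.17,0,0.007,0.0125],[-1,2.05,0.14,2.17,0,0.007,0.0125]]}}

```text
time_s: 7.25
ee_pos: [0.5529, -0.024, 0.1576]
eef_rot: [-3.141, -0.319, -0.261]
force: [0.6, -0.4, -1.7]
grip_width: 0.0654
grip_force: 25.0
```

```bash
python3 - <<'E'
from h import *
o=ctrl.get_obs(); print(o['time_s'],o['qpos'].round(3),o['ee_pos'].round(4),o['eef_rot'].round(4))
D0=frame(-.2592); print('tcp D0',o['ee_pos']@D0); rot=euler_tool(0,.3205,-.2607)
T=T_wc('wrist',o); im,d=ctrl.camera('wrist'); save(im,'w3.png')
delta(D0@np.array([.563,.1188,-.109+.028+.004]),rot)
# rail outer edges beyond the therm: report outer-edge y where parallel is not guaranteed (flare symmetric): midline
n=D0[:,2]; g=cv2.cvtColor(im,cv2.COLOR_RGB2GRAY)
reg=np.zeros(d.shape,bool); reg[0:110,200:440]=True
P=cloud('wrist',reg,d,T)@D0; m=(P[:,2]>-.104)&(P[:,2]<-.094)
Q=P[m]; print(len(Q))
for a in np.arange(.60,.70,.01):
    q=Q[(Q[:,0]>a)&(Q[:,0]<a+.01)]
    if len(q)>4: print(a.round(2),q[:,1].min().round(4),q[:,1].max().round(4),((q[:,1].min()+q[:,1].max())/2).round(4))
E
```

```text
7.25 [-0.084  0.214  1.814 -0.077  0.8    1.793] [ 0.5529 -0.024   0.1576] [-3.1411 -0.3195 -0.2612]
tcp D0 [ 0.56272034  0.11849899 -0.02041474]
shift(50mm) [-0.008 -0.003  1.151] rotvec [-0.0007 -0.0011 -0.0005] rows>= 2
1681
0.63 0.0766 0.1611 0.1189
0.64 0.0745 0.1623 0.1184
0.65 0.0735 0.1637 0.1186
0.66 0.0721 0.1653 0.1187
0.67 0.0703 0.167 0.1186
0.68 0.0694 0.1683 0.1189
```

View pics/w3.png

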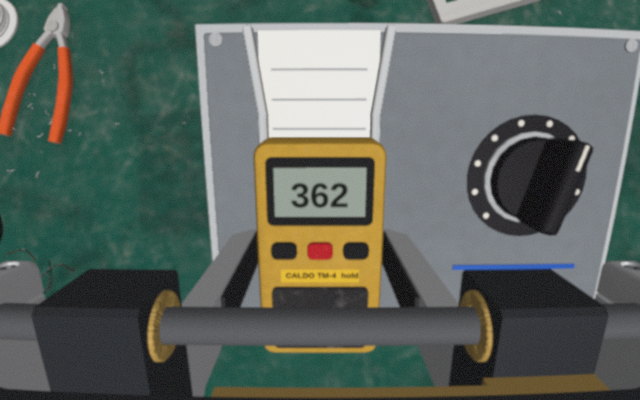

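The thermometer is centred over the lane (columns 256–386), the midline agrees at 0.1187, and the rails flare above it. Lowering now.

Call:
{"method": "move_arm", "body": {"targets": [[-1,0,0,0.5,0,0,0],[-1,0,0,0.9,0,0,0],[-1,0,0,1.1,0,0,0],[-1,0,0,1.14,0,0,0],[-1,0,0,1.17,0,0,0],[-1,0,0,1.19,0,0,0],[-1,0,0,1.19,0,0,0]]}}

```text
time_s: 8.0
ee_pos: [0.5715, -0.029, 0.1017]
eef_rot: [-3.141, -0.322, -0.261]
force: [0.5, 0.0, -2.7]
grip_width: 0.0656
grip_force: 25.0
```

Call:
{"method": "move_arm", "body": {"targets": [[0.8,0,0,0.02,0,0,0],[0.8,0,0,0.02,0,0,0],[0.8,0,0,0,0,0,0],[0.8,0,0,0,0,0,0],[0.8,0,0,-0.4,0,0,0],[0.8,0,0,-1.0,0,0,0],[0.8,0,0,-2.0,0,0,0],[0.8,0,0,-3.0,0,0,0],[0.8,0,0,-3.0,0,0,0]]}}

```text
time_s: 8.9
ee_pos: [0.5267, -0.0167, 0.2501]
eef_rot: [-3.139, -0.331, -0.262]
force: [0.1, -0.8, -1.1]
grip_width: 0.0846
grip_force: 0.0
```

```bash
python3 - <<'E'
from h import *
o=ctrl.get_obs(); print(o['time_s'],o['qpos'].round(3),o['ee_pos'].round(4),o['grip_width'])
D0=frame(-.2592)
T=T_wc('wrist',o); im,d=ctrl.camera('wrist'); save(im,'w4.png'); np.savez('w4.npz',im=im,d=d,T=T)
reg=np.zeros(d.shape,bool); reg[60:300,180:460]=True
P=cloud('wrist',reg,d,T)@D0; h=P[:,2]+.109; Q=P[(h>.018)&(h<.036)&(abs(P[:,1]-.1188)<.05)]
print(len(Q),cv2.minAreaRect((Q[:,:2]*1000).astype(np.float32)),np.percentile(Q,[1,50,99],axis=0).round(4).tolist())
for t in ['dial','selector','pointer']:
    print(t,[(q['score'],np.round(q['point'],1)) for q in ctrl.tip_of('wrist',t)[:2]])
E
```

```text
8.9 [-0.073  0.051  1.774 -0.07   0.992  1.788] [ 0.5267 -0.0167  0.2501] 0.08458408667956877
7915 ((537.05224609375, 119.02046966552734), (79.55762481689453, 126.59536743164062), 89.9295883178711) [[0.4765, 0.0873, -0.0907], [0.5454, 0.1188, -0.0823], [0.5991, 0.1505, -0.0793]]
dial [(0.98, array([472.9, 163.9]))]
selector [(0.81, array([473.6, 166.2]))]
pointer [(0.23, array([ 47.5, 206.5]))]
```

View pics/w4.png

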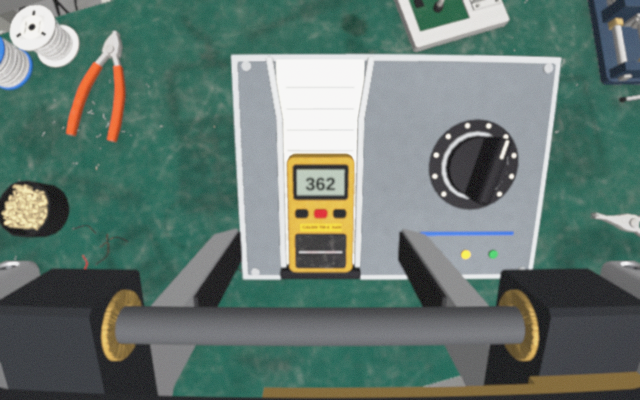

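The thermometer (288–354, 155–272) lies against the black stop. Next is the dial, with its centre at (473,165) and the pointer line near (504,148).

```bash
python3 - <<'E'
from h import *
z=np.load('w4.npz'); im,d,T=z['im'],z['d'],z['T']; D0=frame(-.2592); n=D0[:,2]; c=D0@np.array([0,0,-.111])
S=onplane('wrist',[[472.9,163.9],[473.6,166.2]],c,n,T)@D0; print('S',S)
# bezel outline: dark pixels, outer contour -> plane at bezel top (~5mm)
g=cv2.cvtColor(im,cv2.COLOR_RGB2GRAY); m=np.zeros_like(g); m[100:225,415:535]=(g[100:225,415:535]<110)
m=cv2.morphologyEx(m,cv2.MORPH_CLOSE,np.ones((9,9),np.uint8))
ct=max(cv2.findContours(m,cv2.RETR_EXTERNAL,cv2.CHAIN_APPROX_NONE)[0],key=cv2.contourArea).reshape(-1,2)
X=(onplane('wrist',ct,c+.004*n,n,T)@D0)[:,:2]; print('bezel',cv2.minEnclosingCircle((X*1000).astype(np.float32)),np.median(X,0),X.min(0),X.max(0))
# bar top cloud
reg=np.zeros(d.shape,bool); reg[100:225,415:535]=True
P=cloud('wrist',reg,d,T)@D0; h=P[:,2]+.111; print('h pct',np.percentile(h,[50,90,99]))
B=P[(h>.040)&(h<.052)]; print('bar',len(B),cv2.minAreaRect((B[:,:2]*1000).astype(np.float32)), B.mean(0))
u,v=np.meshgrid(np.arange(480,530),np.arange(130,175)); w=(g[130:175,480:530]>170)
px=np.c_[u[w],v[w]]; hh=pts('wrist',px,d[px[:,1],px[:,0]],T)@D0; k=hh[:,2]+.111>.035; print('white',k.sum(),hh[k].mean(0))
E
```

```text
S [[ 0.58908765 -0.03561722 -0.111     ]
 [ 0.58675345 -0.03655307 -0.111     ]]
bezel ((588.2893676757812, -34.49989700317383), 45.379337310791016) [ 0.58944918 -0.03511582] [ 0.54309248 -0.07963191] [0.63260494 0.01055502]
h pct [0.00056884 0.03004143 0.04745754]
bar 1157 ((587.6492919921875, -35.15259552001953), (14.105077743530273, 61.80952835083008), 74.96884155273438) [ 0.58846654 -0.03410343 -0.06517892]
white 69 [ 0.60836854 -0.03917484 -0.05927911]
```

```bash
python3 - <<'E'
from h import *
D0=frame(-.2592); rot=euler_tool(np.radians(-15),.3205,-.2607)
delta(D0@np.array([.588,-.035,-.077+.05]),rot); delta(D0@np.array([.588,-.035,-.077]),rot)
E
```

```text
shift(50mm) [0.522 3.064 1.911] rotvec [2.000e-04 1.900e-03 2.611e-01] rows>= 4
shift(50mm) [0.524 3.064 2.911] rotvec [2.000e-04 1.900e-03 2.611e-01] rows>= 5
```

Call:
{"method": "move_arm", "body": {"targets": [[1,0.15,0.9,0.2,0,0,0.1],[1,0.3,1.8,0.5,0,0,0.2],[1,0.52,2.6,1.0,0,0,0.261],[1,0.52,3.06,1.6,0,0.002,0.261],[1,0.52,3.06,2.1,0,0.002,0.261],[1,0.52,3.06,2.5,0,0.002,0.261],[1,0.52,3.06,2.8,0,0.002,0.261],[1,0.52,3.06,2.91,0,0.002,0.261],[1,0.52,3.06,2.91,0,0.002,0.261]]}}

```text
time_s: 10.0
ee_pos: [0.5541, -0.1826, 0.1123]
eef_rot: [-3.055, -0.309, -0.536]
force: [0.1, -0.9, 0.1]
grip_width: 0.0939
grip_force: 0.0
```

Call:
{"method": "move_arm", "body": {"targets": [[-1,0,0,0,0,0,0],[-1,0,0,0,0,0,0],[-1,0,0,0,0,0,0],[-1,0,0,0,0,0,0],[-1,0,0,0,0,0,0],[-1,0,0,0,0,0,0],[-1,0,0,0,0,0,0],[-1,0,0,0,0,0,0]], "grip_force": 30}}

```text
time_s: 10.8
ee_pos: [0.5543, -0.1828, 0.1133]
eef_rot: [-3.055, -0.311, -0.536]
force: [-1.5, -0.2, -0.6]
grip_width: 0.0334
grip_force: 0.0
```

```bash
python3 - <<'E'
from h import *
o=ctrl.get_obs(); D0=frame(-.2592); print(o['time_s'],o['qpos'].round(3),o['ee_pos']@D0,o['grip_width'],o['force'],o['moment'])
print(((R.from_matrix(D0)).inv()*R.from_euler('xyz',o['eef_rot'])*R.from_euler('x',np.pi)).as_rotvec())
delta(D0@np.array([.588,-.035,-.077]),euler_tool(np.radians(-15),.3205,-.2607))
E
```

```text
10.8 [-0.401  0.333  1.779  0.068  0.712  1.648] [ 0.58868954 -0.03466713 -0.07577753] 0.033427042656345995 [-1.50152655 -0.18997535 -0.61661821] [0.07829094 0.32301924 0.00367037]
[-1.58292257e-05 -2.41218674e-03 -2.63136891e-01]
shift(50mm) [-0.012  0.01   0.024] rotvec [-0.0006 -0.0018  0.0001] rows>= 1
```

Call:
{"method": "move_arm", "body": {"targets": [[-1,0,0,0,0,0,0],[-1,0,0,0,0,0,0],[-1,0,0,0,0,0,0],[-1,0,0,0,0,0,0],[-1,0,0,0,0,0,-0.07],[-1,0,0,0,0,0,-0.17],[-1,0,0,0,0,0,-0.29],[-1,0,0,0,0,0,-0.41],[-1,0,0,0,0,0,-0.52],[-1,0,0,0,0,0,-0.52]], "grip_force": 35}}

```text
time_s: 11.8
ee_pos: [0.5537, -0.1834, 0.1131]
eef_rot: [3.055, -0.31, 0.015]
force: [-4.5, -4.8, 1.4]
grip_width: 0.0139
grip_force: 35.0
```

```bash
cat > st.py <<'E'
from h import *
o=ctrl.get_obs(); D0=frame(-.2592); print(o['time_s'],'q6',o['qpos'][5].round(3),'tcpD0',(o['ee_pos']@D0).round(4),o['grip_width'].round(4),o['grip_force'],'F',(o['force']@D0).round(1),'M',(o['moment']@D0).round(2))
print('phi deg',np.degrees(((R.from_matrix(D0)).inv()*R.from_euler('xyz',o['eef_rot'])*R.from_euler('x',np.pi)).as_rotvec()).round(2))
E
python3 st.py
```

```text
Traceback (most recent call last):
  File "st.py", line 2, in <module>
    o=ctrl.get_obs(); D0=frame(-.2592); print(o['time_s'],'q6',o['qpos'][5].round(3),'tcpD0',(o['ee_pos']@D0).round(4),o['grip_width'].round(4),o['grip_force'],'F',(o['force']@D0).round(1),'M',(o['moment']@D0).round(2))
                                                                                                                       ^^^^^^^^^^^^^^^^^^^^^
AttributeError: 'float' object has no attribute 'round'
```

Gripped at 14 mm and turning with small forces, so I carry on for the remaining four clicks, slightly past.

Call:
{"method": "move_arm", "body": {"targets": [[-1,0,0,0,0,0,-0.12],[-1,0,0,0,0,0,-0.25],[-1,0,0,0,0,0,-0.38],[-1,0,0,0,0,0,-0.51],[-1,0,0,0,0,0,-0.64],[-1,0,0,0,0,0,-0.77],[-1,0,0,0,0,0,-0.9],[-1,0,0,0,0,0,-1.03],[-1,0,0,0,0,0,-1.16],[-1,0,0,0,0,0,-1.29],[-1,0,0,0,0,0,-1.42],[-1,0,0,0,0,0,-1.55]]}}

```text
time_s: 13.0
ee_pos: [0.5521, -0.1817, 0.1123]
eef_rot: [2.834, 0.074, 1.542]
force: [-23.3, 8.6, 13.6]
grip_width: 0.0139
grip_force: 35.0
```

```bash
sed -i "s/o\['grip_width'\].round(4)/round(o['grip_width'],4)/" st.py; python3 st.py
```

```text
13.0 q6 -0.428 tcpD0 [ 0.5861 -0.0342 -0.0759] 0.0139 35.00818222761154 F [-19.2   2.3  20.7] M [0.27 3.94 0.04]
phi deg [  0.25   0.13 103.84]
```

Call:
{"method": "move_arm", "body": {"targets": [[-1,0,0,0,0,0,-0.13],[-1,0,0,0,0,0,-0.26],[-1,0,0,0,0,0,-0.38],[-1,0,0,0,0,0,-0.47],[-1,0,0,0,0,0,-0.53],[-1,0,0,0,0,0,-0.56],[-1,0,0,0,0,0,-0.56],[-1,0,0,0,0,0,-0.56],[-1,0,0,0,0,0,-0.56]]}}

```text
time_s: 13.9
ee_pos: [0.5512, -0.182, 0.1121]
eef_rot: [2.918, 0.222, 2.083]
force: [-30.6, 6.5, 15.6]
grip_width: 0.0138
grip_force: 35.0
```

```bash
python3 st.py
```

```text
13.9 q6 -0.982 tcpD0 [ 0.5853 -0.0347 -0.0759] 0.0138 35.02206712961197 F [-24.7  -1.6  24.6] M [-0.52  4.8  -0.12]
phi deg [  0.41   0.15 135.61]
```

Call:
{"method": "move_arm", "body": {"targets": [[-1,0,0,0,0,0,-0.03],[-1,0,0,0,0,0,-0.06],[-1,0,0,0,0,0,-0.06]]}}

```text
time_s: 14.2
ee_pos: [0.5512, -0.1821, 0.112]
eef_rot: [2.932, 0.235, 2.143]
force: [-30.7, 6.3, 15.4]
grip_width: 0.0141
grip_force: 35.9
```

```bash
python3 st.py
```

```text
14.2 q6 -1.043 tcpD0 [ 0.5853 -0.0347 -0.0759] 0.0141 35.886454582214355 F [-24.9  -1.7  24.5] M [-0.56  4.71 -0.64]
phi deg [4.2000e-01 1.2000e-01 1.3905e+02]
```

Stop confirmed: the moment rose to 0.64 N m. Now 90° clockwise from the stop click.

Call:
{"method": "move_arm", "body": {"targets": [[-1,0,0,0,0,0,0.14],[-1,0,0,0,0,0,0.28],[-1,0,0,0,0,0,0.42],[-1,0,0,0,0,0,0.56],[-1,0,0,0,0,0,0.7],[-1,0,0,0,0,0,0.84],[-1,0,0,0,0,0,0.98],[-1,0,0,0,0,0,1.12],[-1,0,0,0,0,0,1.26],[-1,0,0,0,0,0,1.4],[-1,0,0,0,0,0,1.54],[-1,0,0,0,0,0,1.64]]}}

```text
time_s: 15.4
ee_pos: [0.5534, -0.1826, 0.1129]
eef_rot: [2.912, -0.225, 0.548]
force: [-8.6, 1.9, 3.6]
grip_width: 0.0141
grip_force: 35.0
```

Call:
{"method": "move_arm", "body": {"targets": [[-1,0,0,0,0,0,0],[-1,0,0,0,0,0,0]]}}

```text
time_s: 15.6
ee_pos: [0.5534, -0.1826, 0.1129]
eef_rot: [2.911, -0.224, 0.553]
force: [-9.5, 0.8, 3.6]
grip_width: 0.0136
grip_force: 35.0
```

```bash
python3 st.py
```

```text
15.6 q6 0.598 tcpD0 [ 0.5877 -0.0347 -0.0758] 0.0136 34.9971878528595 F [-7.8 -1.7  6.4] M [-0.25  1.61 -0.13]
phi deg [-1.000e-02  1.000e-02  4.506e+01]
```

Exactly 45°. Release, let the fingers open fully, back off along the tool axis, and look.

Call:
{"method": "move_arm", "body": {"targets": [[1,0,0,0,0,0,0],[1,0,0,0,0,0,0],[1,0,0,0,0,0,0],[1,0,0,0,0,0,0],[1,0,0,-0.4,0,0,0],[1,0,0,-1.0,0,0,0],[1,0,0,-2.0,0,0,0],[1,0,0,-3.0,0,0,0],[1,0,0,-3.5,0,0,0],[1,0,0,-3.5,0,0,0],[1,0,0,-3.5,0,0,0]]}}

```text
time_s: 16.7
ee_pos: [0.5007, -0.1686, 0.2789]
eef_rot: [2.909, -0.225, 0.554]
force: [-0.1, -0.5, 0.1]
grip_width: 0.0936
grip_force: 0.0
```

```bash
python3 - <<'E'
from h import *
o=ctrl.get_obs(); print(o['time_s'],o['ee_pos'].round(3),o['force'].round(1),o['grip_width'])
D0=frame(-.2592); T=T_wc('wrist',o); im,d=ctrl.camera('wrist'); save(im,'w5.png')
P=cloud('wrist',np.ones(d.shape,bool),d,T)@D0; h=P[:,2]+.111
B=P[(h>.040)&(h<.052)&(np.hypot(P[:,0]-.588,P[:,1]+.035)<.04)]; print('bar',len(B),cv2.minAreaRect((B[:,:2]*1000).astype(np.float32)))
Q=P[(h>.022)&(h<.036)&(abs(P[:,1]-.1188)<.05)&(P[:,0]>.45)&(P[:,0]<.69)]
if len(Q): print('therm',len(Q),cv2.minAreaRect((Q[:,:2]*1000).astype(np.float32)),np.percentile(Q,[1,99],axis=0).round(4).tolist(),np.median(Q[:,2])+.109)
print([(q['score'],q['point'].round(1) if hasattr(q['point'],'round') else q['point']) for q in ctrl.tip_of('wrist','pointer')[:2]])
E
```

```text
16.7 [ 0.501 -0.169  0.279] [-0.1 -0.5  0.1] 0.09361007229860673
bar 907 ((588.2793579101562, -35.82896423339844), (60.5129508972168, 13.553889274597168), 44.78535079956055)
therm 7961 ((542.324951171875, 118.56022644042969), (65.3531265258789, 116.1657943725586), 89.6842269897461) [[0.4869, 0.0868, -0.0872], [0.5995, 0.149, -0.0792]] 0.026750170243053956
[(0.68, [317.2, 163.9])]
```

View pics/w5.png

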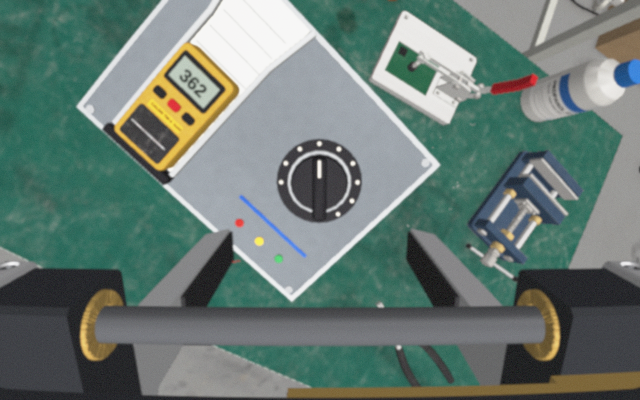

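The thermometer (118–240, 42–178) lies in the lane against the stop. The selector at (319,180) has its white pointer at 45°, three dots past the stop, and nothing is touched.

```bash
python3 -c "
from station import ctrl
print(ctrl.hand_in())"
```

```text
the job is handed in; nothing more can be done
None
```

I handed the job in at about 17 s: the selector went back to its end stop, then forward three clicks (bar measured at 44.8°, target 45°), the thermometer lies display-up in the lane against the stop, the gripper is clear, and I kept the arm away from the bystanders; the hand-in returned no verdict.

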